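# Fit the incisal pin to the articulator and clamp it

### The job

Fit the incisal pin to the articulator. Draw the pin with the collar out of the slanting stand and start it in the upright bore at the front of the upper arm: hold it leaning about 20 degrees so that the lower edge of its square-cut foot enters the bore first, then straighten it and slide it gently (not dropped, not forced) all the way down until its collar sits on the arm. Then swing the clamp lever fully back against the side of the arm to lock it, let go, and leave the ball-headed pin in the stand and the things on the bench as they are.

Things in the scene. Friction and masses are not known exactly. Their poses are not given: they have to be found in the camera images.
- incisal_pin: Incisal pin: steel, 120 mm long, about 0.12 kg. From the foot up: plain shaft 12 mm across, 78 mm long, with a square-cut foot; collar 22 mm across, 6 mm thick; round grip 13.6 mm across, 36 mm long, with dark rings. Origin: centre of the foot; z along the pin from foot to grip. At the start it stands in either bore of the stand, grip uppermost, leaning 35 degrees, its lowest 40 mm in the bore.
- pin_collar (a point): Point on the pin's axis at the underside of its collar, 78 mm above the foot. It meets bore_mouth when the pin is home.
- articulator: Fixed aluminium dental articulator with jaw models in it, 170 x 100 mm, 115 mm high. Origin: under the middle of its base; z up, -x to its front end. Its upper arm (34 mm wide, top 100 mm above the bench) ends in front in a clamp block 34 x 34 x 26 mm (top at 102 mm) with the upright bore; two ears reach 15 mm ahead of it. A thumb screw stands 72 mm behind the bore (top at 112 mm).
- bore_mouth (a point): Centre of the bore's mouth, in the top face of the clamp block, 102 mm above the bench; axes as articulator (z up along the bore). The bore goes right through the block (26 mm); it is 13 mm across against the pin's 12 mm, its edge sharp. With the collar seated the foot hangs 2 mm above the small round table on the base.
- clamp_lever (a joint): Angle of the clamp lever, rad. It turns level about an upright pivot (positive is anticlockwise from above). 0: straight out to the articulator's -y side (open); 1.57, its stop: folded back along the arm toward +x (closed, locked). It starts open at -0.3 to 0.25, has light friction (about 2 N at the paddle) and stays where it is left.
- lever_paddle (a point): Middle of the upright thumb paddle at the lever's free end, 56 mm from the pivot, 97 mm above the bench. Paddle: 24 mm long, 30 mm high (82 to 112 mm above the bench), 5 mm thick; the lever between is 6 mm thick, 10 mm high. Axes turn with the lever: -y from pivot to paddle, +x the way it moves when closing.
- lever_pivot (a point): Centre of the lever's pivot barrel (14 mm across), 89 mm above the bench; 24 mm ahead (-x) and 26.5 mm to the -y side of the bore's axis. Axes as articulator.
- pin_stand: Fixed stand: a white block 50 x 112 x 50 mm leaning back on a dark plate 104 x 120 mm. Origin: under the middle of the plate. The block's top face looks up and to the stand's -x (35 degrees from upright) and has two blind bores, 13.5 mm across, 40 mm deep, square to it, 28 mm to either side of the middle; a pin stands on the bottom of each. Top edge 76 mm above the bench.
- support_pin: The other pin in the stand, not to be used: a plain steel rod 12 mm across and 86 mm long with a ball 19 mm across on top and no collar; origin: centre of its foot, z toward the ball. It stays where it is.
- cast_sawn: Bystander, loose: white jaw model, 58 x 63 x 34 mm; origin under its middle.
- cast_white: Bystander, loose: white tooth arch, 60 x 64 x 22 mm; origin under its middle.
- wax_ring: Bystander, loose: round red former, 51 mm across, with a small sprue standing on it, 49 mm high; origin under its middle.
- cast_tri: Bystander, loose: cream tooth arch, 60 x 66 x 23 mm; origin under its middle.

How it is judged:
On the way, in this order (a step that is already met when the one before it is completed fails the run):
1. the pin, leaning by 11 degrees or more, has the lower edge of its foot in the mouth of the bore (angle between incisal_pin's own z axis and vertical between 0.2 and 0.9 rad and z of incisal_pin in the frame of bore_mouth between -0.008 and 0.0015 m and horizontal distance between incisal_pin and bore_mouth below 0.009 m), for 0.1 s.
2. the pin is upright and home in the bore, collar on the arm, with the lever still open (z of pin_collar in the frame of bore_mouth below 0.003 m and horizontal distance between pin_collar and bore_mouth below 0.003 m and angle between the z axis of incisal_pin and the z axis of articulator, either way round below 0.06 rad and value of joint clamp_lever below 1 rad), for 0.2 s.
3. the clamp lever is folded fully back with the pin still home (z of pin_collar in the frame of bore_mouth below 0.003 m and horizontal distance between pin_collar and bore_mouth below 0.003 m and angle between the z axis of incisal_pin and the z axis of articulator, either way round below 0.06 rad and value of joint clamp_lever above 1.45 rad), for 0.2 s.
At the end, for the whole second after the job is handed in: The incisal pin stands at rest in the articulator's bore: collar within 3 mm of the top of the clamp block, within 3 mm of the bore's axis and upright within 0.06 rad; the clamp lever is folded back past 1.45 rad of its 1.57 (all of step 3 and linear speed of incisal_pin below 0.02 m/s); the robot touches nothing.
It fails at once if one of the four loose bystanders is moved by more than 30 mm (distance of any of cast_sawn, cast_white, wax_ring, cast_tri from where it was at the start of the episode above 0.03 m).
It fails at once if the ball-headed pin is moved by more than 30 mm (distance of support_pin from where it was at the start of the episode above 0.03 m).
It fails at once if the pin is let drop down the bore (faster than 0.4 m/s with its foot in the bore and the collar still 10 mm up or more) (z of pin_collar in the frame of bore_mouth above 0.01 m and linear speed of incisal_pin above 0.4 m/s and horizontal distance between incisal_pin and bore_mouth below 0.006 m and z of incisal_pin in the frame of bore_mouth below -0.005 m).
It fails at once if the pin is forced against the articulator with more than 80 N (contact force between incisal_pin and articulator above 80 N).
It also fails if it takes over 67 s, if anything falls off the work surface, if the arm or the gripper's body presses on something with over 40 N, if the wrist force passes 120 N, or if a joint passes its speed limit or range.

### The arm

A 6-joint arm with a two-finger parallel gripper is mounted at the origin on a cart in front of the work surface, level with it; the furniture and walls round the work are solid. World frame = base frame: x ahead of the robot, y to its left, z up, the work surface at z = 0. Lengths are in m, angles in rad, forces in N, time in s.
With the tool pointing down it reaches from about 0.3 to 0.775 m from the base axis. Payload 14.6 kg.
Tool frame: the origin (TCP) lies midway between the tips of the shut fingers; the grasp point (between the pads) lies 19 mm behind it (ctrl.pinch_z is the distance from the TCP to the grasp point, in m); z points along the fingers, y is the line along which they close (so a half turn about z gives the same grasp; the last joint's range is limited). The gripper opens to 94 mm and grips with 3 to 60 N. Pads are 16 mm wide; open, the fingers measure 119 mm over their backs; the gripper's body (75 mm by 177 mm) begins 78 mm behind the grasp point.
Start: joints at [-1.297, 0.3, 1.521, -0, 1.321, -0.067], TCP at [0.184, -0.518, 0.205] pointing down, gripper open.
Joint ranges: [-3.03, 3.03], [-0.79, 2.21], [0.23, 2.52], [-1.04, 4.18], [0, 3.07], [-2.55, 2.55]. Speed limits (rad/s): [2.22, 2.22, 2.57, 3.14, 3.14, 3.14].

### API

Orientations are given as [roll, pitch, yaw] about the fixed x, y, z axes, in that order (R = Rz(yaw) Ry(pitch) Rx(roll)).
In Python, from station import ctrl gives the robot as it stands.
- The arm moves only by the tool jog_arm, never from a script. Its argument "motion" is a list of rows, each a list of 7 numbers: the shift along the tool's x, y, z in m, then the turn, a rotation vector about the tool's x, y, z in rad, then the opening, from -1 (shut) to 1 (fully open). In form: [[tx, ty, tz, rx, ry, rz, gripper], ...]. A call has 1 to 5 rows; each row shifts and turns the commanded pose from where the row before left it, along the tool's axes as they then stand; what a row does not reach is not made up. A row lasts 1/10 s, in which the tool goes at most 50 mm and 8.59 degrees, less where a joint would pass 70% of its speed; a pose out of reach is approached as far as the arm can. A call is refused whole if a number of a shift passes 0.05 or a number of a turn 0.15, either way. A call with a gripper value outside its range is refused whole. The fingers move at their own pace and stop on an object; "squeeze" is the grip in N (left out, the last holds). Time passes only in rows, so rows that do not move let the fingers close. It gives the time, the measured TCP pose, the force, the opening and the grip force at its end, in the units of the state.
- ctrl.get_obs(): the state, without advancing time (a new reading comes with each control period).
- ctrl.camera(name): name is "side" or "top" or "wrist"; returns the picture (420x560x3 uint8, red, green, blue); there is no depth.
- ctrl.camera_model(name): a dict with "intrinsics" (3x3 intrinsics, pixels), "k1" (the pictures are not rectified: a ray, as slopes to the right and down, at radius r is drawn at 1 + k1 r^2 times it, then the intrinsics apply), "rvec" (rotation vector, rad) and "tvec" (3), from world to camera coordinates, as OpenCV has them. Camera axes: x right, y down, z forward; pixel columns grow to the right and rows downward; lengths in m; the calibration is good to about 2 mm. A picture is of the moment at which its call begins: read the wrist's pose just before it. camera_model takes no time and is no camera call; for the wrist camera it gives the pose at the moment of the call.
- ctrl.hand_in(): hands the job in; it is judged then, once.
The state is a dict: "time_s": time; "qpos": joint angles; "joint_vel": joint speeds; "tau": joint torques, N m; "ee_pos": TCP position; "eef_rot": TCP orientation; "force": force on the tool from outside, world axes, zero at the start; "moment": the same for the moment, N m; "grip_width": finger opening in m; "grip_force": force on a finger pad.
Only numpy, scipy, OpenCV 4.12 (cv2) and the standard library are available. Lean on these libraries where they do the work, as an engineer would, in place of code of your own. Each camera call takes 0.05 s, during which the arm holds its last target. There are 200 camera calls.

## Working session

There is one attempt and no reset: what is moved stays moved. The work goes in short steps, Python scripts to look and compute and a tool call to move; the robot and the scene stay as the last step left them, time stands still between calls to the robot, and variables do not carry over. Pictures are saved under pics/ and viewed, at most 10 in all, crops included, and the job is handed in when it is done.

Besides the shell and the picture viewer there is one more tool, called after "Call:" as a command line: name --pt "numbers of a row" for each row, then --argument value for the rest. jog_arm: Moves the arm, as the interface text tells. Its arguments: {"type":"object","properties":{"motion":{"type":"array"},"squeeze":{"type":"number"}},"required":["motion"]}

```bash
ls; mkdir -p pics; python3 - <<'E'
from station import ctrl
import cv2,numpy as np
for n in("side","top"):
    im=ctrl.camera(n);cv2.imwrite(f"pics/{n}0.png",cv2.resize(im[:,:,::-1],(800,600),interpolation=cv2.INTER_CUBIC))
    m=ctrl.camera_model(n);print(n,m)
    R=cv2.Rodrigues(np.array(m["rvec"]))[0];print(-R.T@np.array(m["tvec"]).ravel())
print(ctrl.get_obs())
E
```

```text
pics
side {'intrinsics': array([[528.58991703,   0.        , 283.72857313],
       [  0.        , 528.58991703, 207.71786501],
       [  0.        ,   0.        ,   1.        ]]), 'k1': 0.041046875331155905, 'rvec': array([ 2.49526272,  0.33150212, -0.12483244]), 'tvec': array([-0.49518678, -0.07831293,  1.57488254])}
[ 0.75429611 -0.81906077  1.2213823 ]
top {'intrinsics': array([[457.16725044,   0.        , 289.16567862],
       [  0.        , 457.16725044, 207.87873731],
       [  0.        ,   0.        ,   1.        ]]), 'k1': -0.08779541212762712, 'rvec': array([ 2.10042361, -2.13542462,  0.19730899]), 'tvec': array([-0.01507194,  0.55146219,  0.91410226])}
[ 0.36674868 -0.02847792  1.00229989]
{'time_s': 0.1, 'qpos': array([-1.29661289e+00,  3.00406620e-01,  1.52149074e+00, -2.44309788e-06,
        1.32069704e+00, -6.65870099e-02]), 'joint_vel': array([-1.18769536e-03, -9.51269486e-04, -2.10808929e-04,  8.82561167e-05,
       -8.92185456e-04,  1.14737199e-03]), 'tau': array([ 3.00133841e-03, -5.32642865e+01, -3.53282046e+01,  7.09149381e-02,
        2.35203240e-02, -5.43443230e-05]), 'ee_pos': array([ 0.18376008, -0.51815689,  0.20495991]), 'eef_rot': array([-3.14059297e+00, -6.42926217e-05,  3.40771024e-01]), 'force': array([0.20111196, 0.09322166, 0.16371506]), 'moment': array([-0.01992511, -0.00757314, -0.01302688]), 'grip_force': 0.0, 'grip_width': 0.09395163031373416}
```

View pics/side0.png

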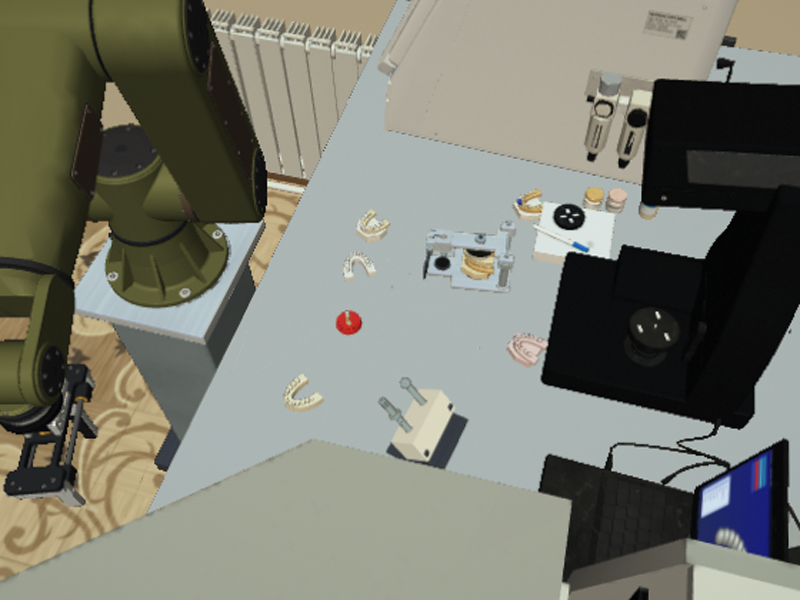

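View pics/top0.png

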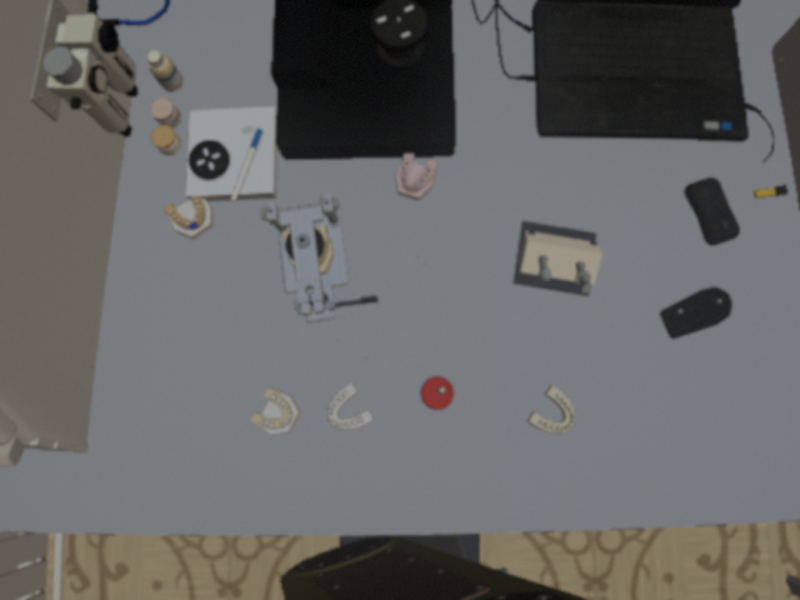

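```bash
cat > h.py <<'E'
import cv2,numpy as np
from station import ctrl
def mod(n):
    m=ctrl.camera_model(n);R=cv2.Rodrigues(np.array(m["rvec"]))[0];return m["intrinsics"],m["k1"],R,np.array(m["tvec"]).ravel()
def ray(M,p):
    K,k1,R,t=M;s=cv2.undistortPoints(np.array([[p]],float),K,np.array([k1,0,0,0]))[0,0]
    return -R.T@t,R.T@np.array([s[0],s[1],1.])
def atz(M,p,z):
    o,d=ray(M,p);return o+d*(z-o[2])/d[2]
def proj(M,P):
    K,k1,R,t=M;return cv2.projectPoints(np.array(P,float).reshape(-1,3),cv2.Rodrigues(R)[0],t,K,np.array([k1,0,0,0.]))[0].reshape(-1,2)
def tri(l):
    A=np.zeros((3,3));b=np.zeros(3)
    for M,p in l:
        o,d=ray(M,p);d=d/np.linalg.norm(d);Q=np.eye(3)-np.outer(d,d);A+=Q;b+=Q@o
    P=np.linalg.solve(A,b);return P,[np.linalg.norm(proj(M,P)[0]-p) for M,p in l]
def crop(n,x,y,w,h,s,im=None):
    im=ctrl.camera(n) if im is None else im
    c=cv2.resize(im[y:y+h,x:x+w,::-1],None,fx=s,fy=s,interpolation=cv2.INTER_CUBIC)
    for i in range(0,w,10):cv2.line(c,(i*s,0),(i*s,8 if i%50 else 16),(0,0,255),1)
    for i in range(0,h,10):cv2.line(c,(0,i*s),(8 if i%50 else 16,i*s),(0,0,255),1)
    return c
E
python3 - <<'E'
from h import *
t=ctrl.camera("top");s=ctrl.camera("side")
a=np.hstack([crop(0,180,135,90,95,4,t)[:300*2],crop(0,355,150,80,95,4,t)])
b=np.hstack([crop(0,290,150,90,55,4,s),crop(0,260,260,80,55,4,s)])
c=np.vstack([a[:,:],b]);print(c.shape);cv2.imwrite("pics/tile.png",c)
E
```

```text
(600, 680, 3)
```

View pics/tile.png

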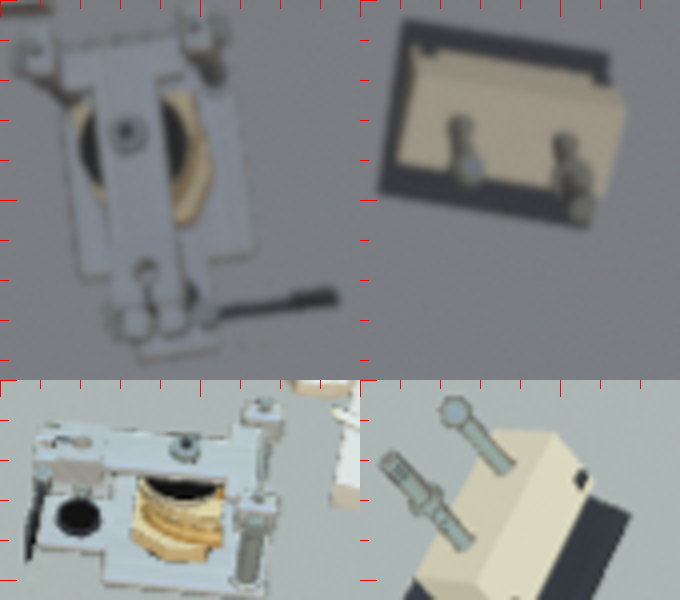

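```bash
python3 - <<'E'
from h import *
np.set_printoptions(precision=4,suppress=True)
T=mod("top");S=mod("side")
print("bore",atz(T,(217,203),.102),tri([(T,(217,203)),(S,(308.5,165.2))]))
print("screw",atz(T,(212,168.5),.112),tri([(T,(212,168.5)),(S,(336,165.5))]))
print("pivot",atz(T,(230.75,211.25),.094),"paddle end",atz(T,(264,209),.112))
tip=tri([(T,(410,202.5)),(S,(267,280.5))]);col=tri([(T,(408.25,194.5)),(S,(277.5,291.25))]);ex=tri([(T,(406.5,184.5)),(S,(286.5,300.75))])
print(tip,col,ex)
a=tip[0]-ex[0];print(np.linalg.norm(a),np.degrees(np.arccos(a[2]/np.linalg.norm(a))),np.degrees(np.arctan2(a[1],a[0])))
pl=[atz(T,(355+x/4,150+y/4),.006) for x,y in((45,20),(250,52),(230,228),(18,190))];print(np.array(pl),np.mean(pl,0))
e=pl[1]-pl[0]+pl[2]-pl[3];print("plate y dir",np.degrees(np.arctan2(e[1],e[0])))
b=tri([(T,(355+110/4,150+168/4)),(S,(260+95/4,260+32/4))]);print("ball",b)
E
```

```text
bore [0.5542 0.121  0.102 ] (array([0.5536, 0.1206, 0.1027]), [np.float64(0.24623001585615842), np.float64(0.17881146721570715)])
screw [0.6237 0.1306 0.112 ] (array([0.6263, 0.1323, 0.1084]), [np.float64(0.8997136733540442), np.float64(0.6647322888427054)])
pivot [0.5383 0.0941 0.094 ] paddle end [0.5383 0.0255 0.112 ]
(array([ 0.5459, -0.2635,  0.1192]), [np.float64(0.4986022682753061), np.float64(0.42064362667066013)]) (array([ 0.5707, -0.269 ,  0.0868]), [np.float64(1.2285004035245157), np.float64(1.0626450144187862)]) (array([ 0.5962, -0.2743,  0.0613]), [np.float64(0.20077804225959925), np.float64(0.17748463074162535)])
0.07747313417217552 41.66156806949333 167.8855557542452
[[ 0.6798 -0.2014  0.006 ]
 [ 0.6593 -0.3177  0.006 ]
 [ 0.5575 -0.2991  0.006 ]
 [ 0.5811 -0.1813  0.006 ]] [ 0.6194 -0.2499  0.006 ]
plate y dir -100.69361043498002
ball (array([ 0.572 , -0.2129,  0.1035]), [np.float64(0.7031384071363075), np.float64(0.588341115728191)])
```

```bash
cat >> h.py <<'E'
from scipy.spatial.transform import Rotation as Ro
from scipy.linalg import logm
np.set_printoptions(precision=4,suppress=True)
def pose(o=None):
    o=o or ctrl.get_obs();T=np.eye(4);T[:3,:3]=Ro.from_euler("xyz",o["eef_rot"]).as_matrix();T[:3,3]=o["ee_pos"];return T
def mk(p,y,z):
    z=np.array(z,float);z/=np.linalg.norm(z);y=np.array(y,float);y-=z*(y@z);y/=np.linalg.norm(y)
    T=np.eye(4);T[:3,:3]=np.c_[np.cross(y,z),y,z];T[:3,3]=p;return T
def plan(T0,T1,vmax=.05,wmax=.145):
    L=np.real(logm(np.linalg.inv(T0)@T1));v=L[:3,3];w=np.array([L[2,1],L[0,2],L[1,0]])
    n=int(np.ceil(max(np.linalg.norm(v)/vmax,np.linalg.norm(w)/wmax,1)));print(n,"rows of",np.round(np.r_[v,w]/n,4).tolist())
az=np.radians(169.3)
A=np.array([np.sin(np.radians(35))*np.cos(az),np.sin(np.radians(35))*np.sin(az),np.cos(np.radians(35))])
MOUTH=np.array([.5935,-.2733,.0562])
def stand(s): return mk(MOUTH+(s-.04)*A,[-A[0],-A[1],.5],-A)
E
python3 - <<'E'
from h import *
plan(pose(),stand(.207),.04)
E
```

```text
11 rows of [0.0383, 0.0054, 0.0051, -0.0504, 0.0289, -0.0918]
```

Call:
jog_arm --pt "0.0383 0.0054 0.0051 -0.0504 0.0289 -0.0918 0" --pt "0.0383 0.0054 0.0051 -0.0504 0.0289 -0.0918 0" --pt "0.0383 0.0054 0.0051 -0.0504 0.0289 -0.0918 0" --pt "0.0383 0.0054 0.0051 -0.0504 0.0289 -0.0918 0" --pt "0.0383 0.0054 0.0051 -0.0504 0.0289 -0.0918 0"

```text
time_s: 0.7
ee_pos: [0.3645, -0.4466, 0.1911]
eef_rot: [2.863, -0.081, 0.818]
force: [-0.2, -1.0, -0.3]
grip_width: 0.058
grip_force: 0.0
```

Call:
jog_arm --pt "0.0383 0.0054 0.0051 -0.0504 0.0289 -0.0918 0" --pt "0.0383 0.0054 0.0051 -0.0504 0.0289 -0.0918 0" --pt "0.0383 0.0054 0.0051 -0.0504 0.0289 -0.0918 0" --pt "0.0383 0.0054 0.0051 -0.0504 0.0289 -0.0918 0" --pt "0.0383 0.0054 0.0051 -0.0504 0.0289 -0.0918 0"

```text
time_s: 1.2
ee_pos: [0.4948, -0.3036, 0.1915]
eef_rot: [2.58, -0.025, 1.295]
force: [0.6, 0.4, -0.9]
grip_width: 0.047
grip_force: 0.0
```

Call:
jog_arm --pt "0.0383 0.0054 0.0051 -0.0504 0.0289 -0.0918 0" --pt "0 0 0 0 0 0 0" --pt "0 0 0 0 0 0 0"

```text
time_s: 1.5
ee_pos: [0.5116, -0.2699, 0.1911]
eef_rot: [2.531, 0.0, 1.384]
force: [0.2, -0.3, -0.1]
grip_width: 0.0471
grip_force: 0.0
```

```bash
python3 - <<'E'
from h import *
o=ctrl.get_obs();print(o["qpos"],o["grip_width"],pose(o)[:3]);plan(pose(o),stand(.207))
M=mod("wrist");im=ctrl.camera("wrist");np.savez("w1.npz",K=M[0],k=M[1],R=M[2],t=M[3])
print(-M[2].T@M[3],proj(M,[MOUTH+(s-.04)*A for s in(.04,.078,.12)]))
cv2.imwrite("pics/w1.png",cv2.resize(im[:,:,::-1],(800,600)))
E
```

```text
[-0.6758  0.1062  1.9112  0.4777  0.6257 -0.8089] 0.047065962572905184 [[ 0.1853  0.8051  0.5635  0.5116]
 [ 0.9827 -0.1516 -0.1067 -0.2699]
 [-0.0005  0.5735 -0.8192  0.1911]]
1 rows of [0.0118, -0.0109, -0.0099, -0.0001, 0.0002, 0.0006]
[ 0.4268 -0.1675  0.3381] [[270.8677 187.5655]
 [269.6297 195.7708]
 [267.8683 207.4507]]
```

View pics/w1.png

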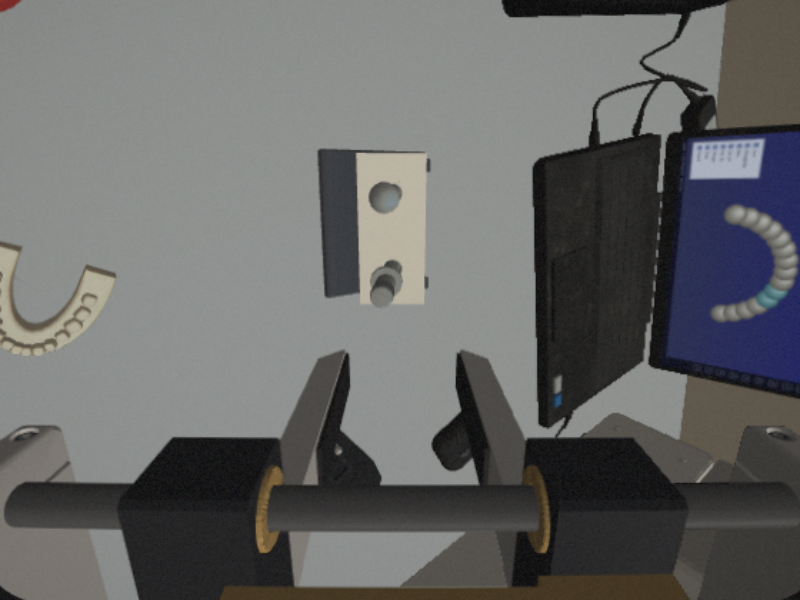

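```bash
python3 - <<'E'
from h import *
plan(pose(),stand(.150))
E
```

```text
2 rows of [0.0063, -0.0055, 0.0236, 0.0, 0.0005, -0.0001]
```

Call:
jog_arm --pt "0.0063 -0.0055 0.0236 0 0 0 0" --pt "0.0063 -0.0055 0.0236 0 0 0 0" --pt "0 0 0 0 0 0 0" --pt "0 0 0 0 0 0 0"

```text
time_s: 1.95
ee_pos: [0.5314, -0.2619, 0.1464]
eef_rot: [2.531, 0.0, 1.383]
force: [-0.5, -0.3, 0.7]
grip_width: 0.0469
grip_force: 0.0
```

```bash
python3 - <<'E'
from h import *
o=ctrl.get_obs();print(pose(o)[:3]);plan(pose(o),stand(.150))
M=mod("wrist");im=ctrl.camera("wrist")
for s in(.04,.078,.12):print(proj(M,MOUTH+(s-.04)*A))
cv2.imwrite("pics/w2.png",crop(0,200,160,140,110,5,im))
E
```

```text
[[ 0.1864  0.805   0.5633  0.5314]
 [ 0.9825 -0.1525 -0.1072 -0.2619]
 [-0.0004  0.5734 -0.8193  0.1464]]
1 rows of [0.0003, -0.0, 0.0001, -0.0002, 0.0007, -0.0004]
[[280.6818 209.4674]]
[[280.5932 221.996 ]]
[[280.462  240.5576]]
```

View pics/w2.png

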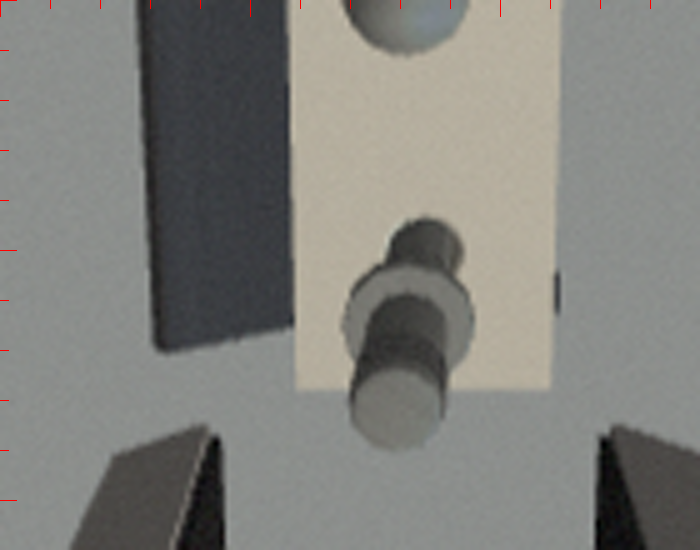

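```bash
python3 - <<'E'
from h import *
T0=pose();tip=MOUTH+.08*A-.0004*T0[:3,1]-.0004*T0[:3,0]
t=np.radians(36.7);A2=np.array([np.sin(t)*np.cos(az),np.sin(t)*np.sin(az),np.cos(t)])
plan(T0,mk(tip-.0325*A2,[-A2[0],-A2[1],.5],-A2),.021)
E
```

```text
4 rows of [0.0, -0.0002, 0.0158, -0.0072, 0.0003, -0.0]
```

Call:
jog_arm --pt "0 -0.0002 0.0158 -0.0072 0 0 0" --pt "0 -0.0002 0.0158 -0.0072 0 0 0" --pt "0 -0.0002 0.0158 -0.0072 0 0 0" --pt "0 -0.0002 0.0158 -0.0072 0 0 0" --pt "0 0 0 0 0 0 0" --squeeze 20

```text
time_s: 2.5
ee_pos: [0.5672, -0.2683, 0.094]
eef_rot: [2.502, 0.0, 1.384]
force: [-0.5, 1.0, 1.3]
grip_width: 0.0464
grip_force: 0.0
```

Call:
jog_arm --pt "0 0 0 0 0 0 -1" --pt "0 0 0 0 0 0 -1" --pt "0 0 0 0 0 0 -1" --pt "0 0 0 0 0 0 -1" --pt "0 0 0 0 0 0 -1" --squeeze 20

```text
time_s: 3.0
ee_pos: [0.5672, -0.268, 0.0949]
eef_rot: [2.501, 0.001, 1.384]
force: [-4.4, 0.1, 4.2]
grip_width: 0.0199
grip_force: 20.0
```

Call:
jog_arm --pt "0 0 0 0 0 0 -1" --pt "0 0 0 0 0 0 -1" --squeeze 40

```text
time_s: 3.2
ee_pos: [0.5669, -0.2682, 0.0955]
eef_rot: [2.501, 0.002, 1.385]
force: [-22.1, 4.3, 26.6]
grip_width: 0.013
grip_force: 108.3
```

Call:
jog_arm --pt "0 0 -0.001 0 0 0 -1" --pt "0 0 -0.001 0 0 0 -1" --pt "0 0 0 0 0 0 -1"

```text
time_s: 3.5
ee_pos: [0.5662, -0.2679, 0.0963]
eef_rot: [2.501, 0.001, 1.384]
force: [1.1, -1.6, 2.0]
grip_width: 0.0126
grip_force: 69.6
```

```bash
python3 - <<'E'
from h import *
o=ctrl.get_obs();print(pose(o)[:3],o["force"],o["grip_width"],o["grip_force"])
M=mod("wrist");im=ctrl.camera("wrist")
a=crop(0,200,160,140,120,5,im);s=ctrl.camera("side")
cv2.imwrite("pics/w3.png",a)
E
```

```text
[[ 0.1858  0.7877  0.5874  0.5662]
 [ 0.9826 -0.1482 -0.1121 -0.2679]
 [-0.0013  0.598  -0.8015  0.0963]] [ 1.0796 -1.6036  1.96  ] 0.012631284096726397 69.56396039575338
```

View pics/w3.png

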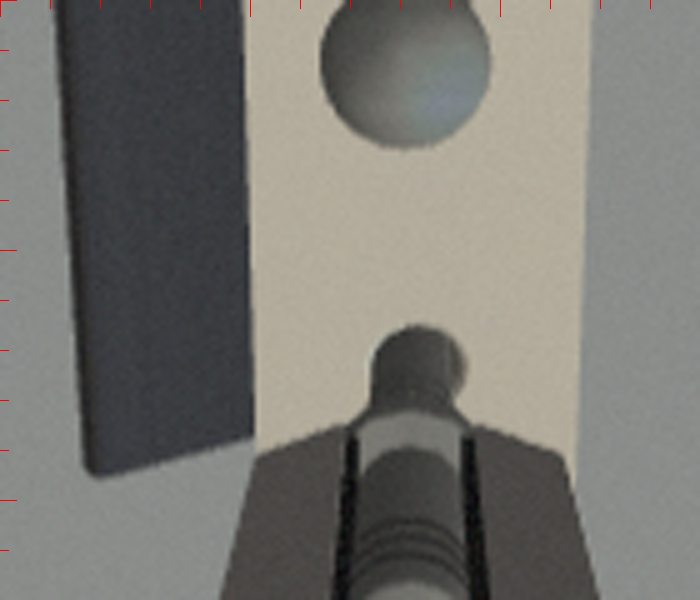

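Call:
jog_arm --pt "0 0 -0.005 0 0 0 -1" --pt "0 0 -0.01 0 0 0 -1" --pt "0 0 -0.015 0 0 0 -1" --pt "0 0 -0.02 0 0 0 -1" --pt "0 0 -0.025 0 0 0 -1"

```text
time_s: 4.1
ee_pos: [0.5211, -0.2585, 0.1552]
eef_rot: [2.504, -0.001, 1.385]
force: [-0.5, 0.6, -1.7]
grip_width: 0.0128
grip_force: 69.2
```

Call:
jog_arm --pt "0 0 -0.03 0 0 0 -1" --pt "0 0 -0.02 0 0 0 -1" --pt "0 0 0 0 0 0 -1" --pt "0 0 0 0 0 0 -1"

```text
time_s: 4.5
ee_pos: [0.4927, -0.2535, 0.1954]
eef_rot: [2.502, 0.0, 1.384]
force: [0.7, -0.3, -1.3]
grip_width: 0.0128
grip_force: 69.2
```

```bash
python3 - <<'E'
from h import *
o=ctrl.get_obs();T=pose(o);print(T[:3],o["force"],o["grip_width"],o["grip_force"])
M=mod("wrist");im=ctrl.camera("wrist");a=crop(0,205,170,150,115,5,im)
for s in(0,.03,.078,.12):print(s,proj(M,T[:3,3]-T[:3,2]*(s-.0875)))
cv2.imwrite("pics/w4.png",a)
E
```

```text
[[ 0.1854  0.7886  0.5863  0.4927]
 [ 0.9827 -0.1486 -0.1108 -0.2535]
 [-0.0003  0.5967 -0.8025  0.1954]] [ 0.7072 -0.2949 -1.2903] 0.012805700085317725 69.20811664313078
0 [[280.6918 216.9542]]
0.03 [[280.6258 228.2227]]
0.078 [[280.4821 252.8053]]
0.12 [[280.2913 285.4978]]
```

View pics/w4.png

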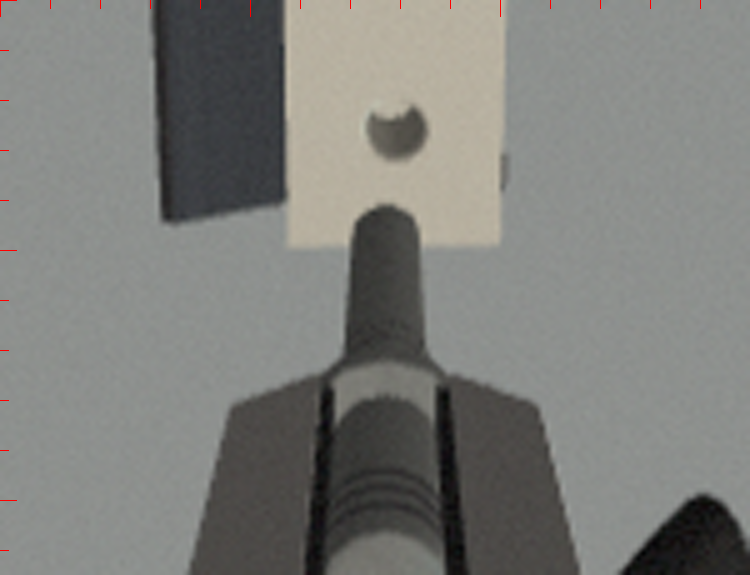

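```bash
cat >> h.py <<'E'
BORE=np.array([.554,.121,.102]);AZ=np.radians(8.2);STCP=.0875;XO=0.0
def art(foot,deg,bore=None,s=None):
    t=np.radians(deg);h=np.array([np.cos(AZ),np.sin(AZ),0]);a=np.array([0,0,np.cos(t)])-h*np.sin(t)
    T=mk((BORE if bore is None else bore)+np.array(foot),h+[0,0,.3],-a);T[:3,3]+=a*(STCP if s is None else s)-T[:3,0]*XO;return T
E
python3 - <<'E'
from h import *
T0=pose();M=mod("wrist")
f=lambda x,y,s:proj(M,T0[:3,3]+T0[:3,:3]@np.array([x,y,STCP-s]))[0]
print("foot far",f(.006,0,0),"collar under far",f(.011,0,.078),"collar top near",f(-.011,0,.084),"grip top far",f(.0068,0,.12),"tcp",f(0,0,STCP))
T1=T0.copy();T1[2,3]+=.05;plan(T0,T1);plan(T1,art([0,0,.04],20))
E
```

```text
foot far [280.6519 210.5662] collar under far [280.4223 237.242 ] collar top near [280.427  272.1244] grip top far [280.223  273.9987] tcp [280.3981 259.0399]
2 rows of [0.0, 0.0149, -0.0201, -0.0, 0.0, 0.0]
8 rows of [0.0466, 0.0016, 0.0034, 0.0359, 0.0196, -0.0364]
```

Call:
jog_arm --pt "0 0.015 -0.02 0 0 0 -1" --pt "0 0.015 -0.02 0 0 0 -1" --pt "0.0466 0.0016 0.0034 0.0359 0.0196 -0.0364 -1" --pt "0.0466 0.0016 0.0034 0.0359 0.0196 -0.0364 -1" --pt "0.0466 0.0016 0.0034 0.0359 0.0196 -0.0364 -1"

```text
time_s: 5.05
ee_pos: [0.523, -0.1153, 0.2383]
eef_rot: [2.613, 0.012, 1.509]
force: [0.5, -0.6, -1.0]
grip_width: 0.0133
grip_force: 69.2
```

Call:
jog_arm --pt "0.0466 0.0016 0.0034 0.0359 0.0196 -0.0364 -1" --pt "0.0466 0.0016 0.0034 0.0359 0.0196 -0.0364 -1" --pt "0.0466 0.0016 0.0034 0.0359 0.0196 -0.0364 -1" --pt "0.0466 0.0016 0.0034 0.0359 0.0196 -0.0364 -1" --pt "0.0466 0.0016 0.0034 0.0359 0.0196 -0.0364 -1"

```text
time_s: 5.55
ee_pos: [0.5326, 0.1182, 0.2238]
eef_rot: [2.795, 0.001, 1.716]
force: [0.5, 0.8, -1.5]
grip_width: 0.0126
grip_force: 69.2
```

Call:
jog_arm --pt "0 0 0 0 0 0 -1" --pt "0 0 0 0 0 0 -1"

```text
time_s: 5.75
ee_pos: [0.5327, 0.1169, 0.2238]
eef_rot: [2.794, 0.001, 1.716]
force: [0.8, 0.4, -0.6]
grip_width: 0.0129
grip_force: 69.2
```

```bash
python3 - <<'E'
from h import *
o=ctrl.get_obs();T=pose(o);print(T[:3],o["force"],o["qpos"]);plan(T,art([0,0,.04],20));plan(T,art([0,0,.012],20))
E
```

```text
[[-0.145   0.9303  0.3369  0.5327]
 [ 0.9894  0.1366  0.0485  0.1169]
 [-0.0009  0.3404 -0.9403  0.2238]] [ 0.7907  0.4434 -0.5615] [ 0.15    0.0811  1.7763 -0.0029  0.9369  0.0056]
1 rows of [0.0011, -0.0076, -0.0032, -0.0018, 0.0, 0.0026]
1 rows of [0.0011, -0.0171, 0.0231, -0.0018, 0.0, 0.0026]
```

Call:
jog_arm --pt "0.0004 -0.006 0.007 -0.0009 0 0.0013 -1" --pt "0.0004 -0.006 0.007 -0.0009 0 0.0013 -1" --pt "0.0003 -0.005 0.006 0 0 0 -1" --pt "0 0 0 0 0 0 -1" --pt "0 0 0 0 0 0 -1"

```text
time_s: 6.25
ee_pos: [0.5237, 0.1152, 0.2009]
eef_rot: [2.79, 0.0, 1.711]
force: [0.6, 0.6, -1.3]
grip_width: 0.0128
grip_force: 69.2
```

```bash
python3 - <<'E'
from h import *
o=ctrl.get_obs();T=pose(o);print(T[:3],o["force"])
M=mod("wrist");im=ctrl.camera("wrist");side=ctrl.camera("side")
f=lambda x,y,s:proj(M,T[:3,3]+T[:3,:3]@np.array([x,y,STCP-s]))[0]
print("foot",f(0,0,0),"far",f(.006,0,0),"bore",proj(M,BORE),"pose err");plan(T,art([0,0,.015],20))
S=mod("side");print("side foot",proj(S,T[:3,3]+T[:3,2]*STCP),"bore",proj(S,BORE))
a=crop(0,220,150,140,100,5,im);b=crop(0,280,110,100,70,5,side)
b=np.pad(b[:250],((0,0),(0,200),(0,0)));cv2.imwrite("pics/w5.png",np.vstack([a[:340],b]))
E
```

```text
[[-0.1395  0.9296  0.3412  0.5237]
 [ 0.9902  0.131   0.048   0.1152]
 [-0.0001  0.3446 -0.9388  0.2009]] [ 0.618   0.5646 -1.2714]
foot [280.5747 216.6202] far [280.5716 210.2246] bore [[275.1748 209.9719]] pose err
1 rows of [0.0014, 0.0003, 0.0019, 0.0027, 0.0012, -0.0029]
side foot [[308.7038 161.6391]] bore [[308.8424 165.2229]]
```

View pics/w5.png

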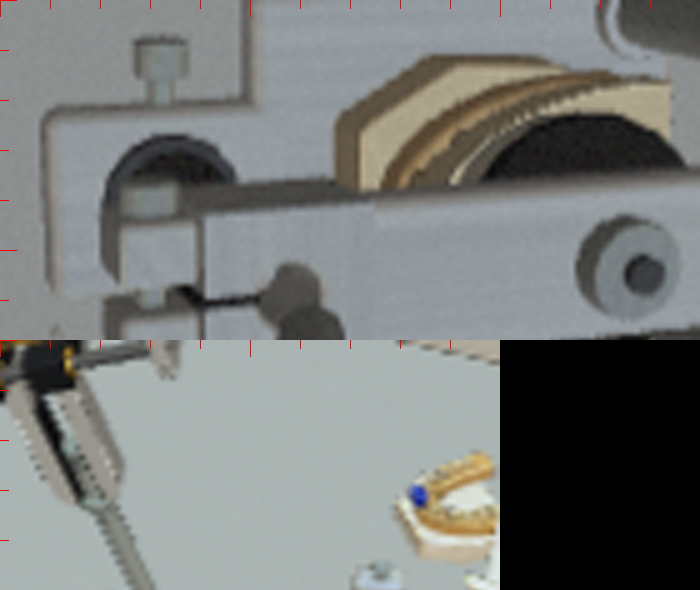

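```bash
python3 - <<'E'
from h import *
im=np.mean([ctrl.camera("wrist") for _ in range(4)],0).astype(np.uint8)
cv2.imwrite("raw6.png",im[:,:,::-1]);cv2.imwrite("pics/w6.png",crop(0,258,194,60,50,12,im))
E
```

```text
(no output)
```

View pics/w6.png

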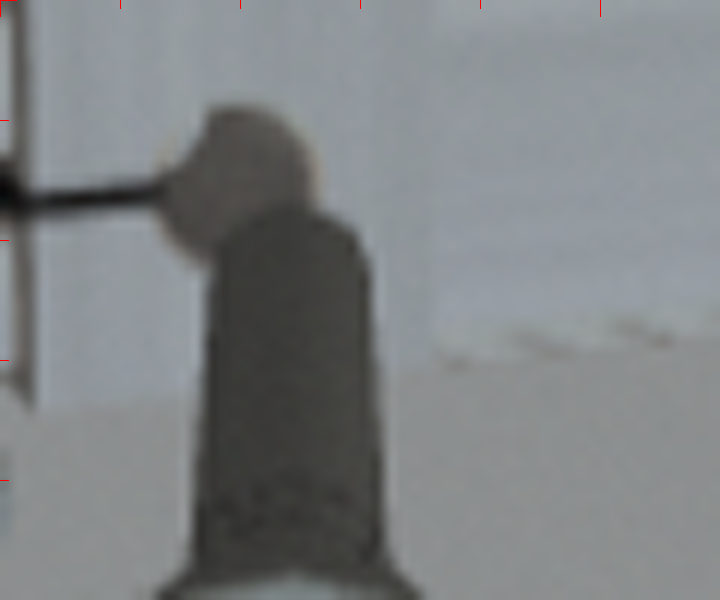

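```bash
python3 - <<'E'
from h import *
M=mod("wrist");T=pose();b=atz(M,(276.3,208.6),.102);print("bore",b,"cam",-M[2].T@M[3]-b)
f=T[:3,3]+T[:3,2]*STCP;print("foot",f)
J=np.array([(proj(M,f+d)-proj(M,f))[0]/1 for d in np.eye(3)*.001]);print(J)
for z in(.006,.004): plan(T,art([0,0,z],20,bore=b))
E
```

```text
bore [0.5551 0.1227 0.102 ] cam [-0.1039  0.0681  0.2676]
foot [0.5537 0.1198 0.119 ]
[[ 1.0324  0.0337]
 [ 0.1459 -1.0661]
 [ 0.3824  0.3167]]
1 rows of [0.0026, -0.0018, 0.011, 0.003, 0.0009, -0.0024]
1 rows of [0.0026, -0.0024, 0.0128, 0.003, 0.0009, -0.0024]
```

Call:
jog_arm --pt "0.0013 -0.0009 0.0055 0.0015 0.0005 -0.0012 -1" --pt "0.0013 -0.0009 0.0055 0.0015 0.0005 -0.0012 -1" --pt "0 -0.0006 0.002 0 0 0 -1" --pt "0 0 0 0 0 0 -1" --pt "0 0 0 0 0 0 -1"

```text
time_s: 7.05
ee_pos: [0.5255, 0.1185, 0.1878]
eef_rot: [2.793, 0.0, 1.714]
force: [0.3, 0.2, -1.4]
grip_width: 0.0129
grip_force: 69.2
```

```bash
python3 - <<'E'
from h import *
o=ctrl.get_obs();T=pose(o);M=mod("wrist")
B=np.array([.5551,.1227,.102])
im=np.mean([ctrl.camera("wrist") for _ in range(4)],0)
cv2.imwrite("raw7.png",im[:,:,::-1]);g=im.mean(2)
f=T[:3,3]+T[:3,2]*STCP;print("foot",f,o["force"],"px",proj(M,f),"far",proj(M,f+.006*T[:3,0]),"bore",proj(M,B))
print("     ",np.arange(266,296))
for v in range(198,226): print(v,g[v,266:296].astype(int))
plan(T,art([0,0,.002],20,bore=B))
E
```

```text
foot [0.5551 0.1227 0.1056] [ 0.3126  0.1782 -1.4422] px [[280.5646 216.5937]] far [[280.5608 210.1978]] bore [[279.2538 215.5027]]
      [266 267 268 269 270 271 272 273 274 275 276 277 278 279 280 281 282 283
 284 285 286 287 288 289 290 291 292 293 294 295]
198 [ 74  74  77  83  86  86  90  92  96 105 109 109 110 115 116 123 124 123
 122 132 136 138 144 149 149 150 150 148 147 147]
199 [111 113 116 123 128 127 132 134 138 150 154 151 150 151 150 149 148 148
 147 149 149 147 149 150 150 152 151 148 146 147]
200 [147 147 149 150 152 153 150 149 151 154 154 153 150 150 150 150 148 148
 147 148 150 147 149 150 148 152 150 148 147 147]
201 [147 148 150 150 151 152 150 150 151 153 154 152 151 150 150 150 148 149
 147 149 148 148 149 149 148 150 150 148 146 146]
202 [146 147 150 150 152 152 151 150 151 154 153 151 150 152 151 150 149 149
 146 149 149 150 149 148 149 151 151 148 147 148]
203 [148 148 150 150 151 153 149 149 152 155 154 152 151 149 152 150 148 147
 145 149 148 148 148 149 149 151 150 148 147 146]
204 [147 147 150 152 152 152 150 150 151 153 153 151 149 151 151 150 150 149

[... 2191 characters left out ...]
 150 148 147 147]
222 [147 146 148 150 149 151 149 150 151  60  55  56  56  58  57  57  58  60
  62  64  66  68  69 128 148 152 149 148 147 148]
223 [145 147 148 150 150 150 151 150 151  61  55  56  57  56  58  58  57  60
  63  64  66  67  69 122 149 151 149 148 146 146]
224 [146 146 147 149 150 151 150 148 143  60  55  55  56  56  56  57  57  59
  61  64  67  67  69 110 149 150 149 148 147 146]
225 [147 147 149 149 151 151 149 149 127  58  54  57  57  57  56  58  58  61
  63  65  67  67  69 109 148 151 149 148 148 146]
1 rows of [-0.0, -0.0006, 0.0015, -0.0005, -0.0, 0.0001][ WARN:0@1.247] global loadsave.cpp:1063 imwrite_ Unsupported depth image for selected encoder is fallbacked to CV_8U.
```

Call:
jog_arm --pt "-0.0003 -0.0002 0.0014 0 0 0 -1" --pt "0 -0.0003 0.0011 0 0 0 -1" --pt "0 0 0 0 0 0 -1"

```text
time_s: 7.55
ee_pos: [0.5258, 0.1182, 0.1851]
eef_rot: [2.793, 0.0, 1.714]
force: [0.1, -0.3, -1.3]
grip_width: 0.013
grip_force: 69.2
```

Call:
jog_arm --pt "0 -0.0003 0.001 0 0 0 -1" --pt "0 0 0 0 0 0 -1"

```text
time_s: 7.75
ee_pos: [0.5259, 0.1182, 0.1842]
eef_rot: [2.793, 0.0, 1.714]
force: [0.3, 0.8, -1.2]
grip_width: 0.013
grip_force: 69.2
```

```bash
cat >> h.py <<'E'
B=np.array([.5551,.1227,.102])
def st():
    o=ctrl.get_obs();T=pose(o);f=T[:3,3]+T[:3,2]*STCP;h=np.array([np.cos(AZ),np.sin(AZ),0]);l=np.array([-h[1],h[0],0])
    print("foot rel bore (art xyz, mm)",np.array([(f-B)@h,(f-B)@l,f[2]-.102])*1e3,"lean",np.degrees(np.arccos(-T[2,2])),"F art",o["force"]@h,o["force"]@l,o["force"][2],"M",o["moment"],"t",o["time_s"]);return T
E
python3 -c "from h import *;st()"
```

```text
foot rel bore (art xyz, mm) [ 0.3646 -0.3197 -0.0736] lean 19.96814199965451 F art 0.44536775394482314 0.7520068407274094 -1.2419082165316688 M [-0.0805  0.1559 -0.0044] t 7.75
```

Call:
jog_arm --pt "0 -0.0002 0.001 0 0 0 -1" --pt "0 0 0 0 0 0 -1"

```text
time_s: 7.95
ee_pos: [0.5261, 0.1182, 0.1831]
eef_rot: [2.793, -0.0, 1.714]
force: [0.1, -0.9, -1.2]
grip_width: 0.0127
grip_force: 69.2
```

Call:
jog_arm --pt "0 -0.0002 0.001 0 0 0 -1" --pt "0 0 0 0 0 0 -1"

```text
time_s: 8.15
ee_pos: [0.5263, 0.1182, 0.1822]
eef_rot: [2.793, 0.0, 1.714]
force: [0.3, -0.4, -0.9]
grip_width: 0.0128
grip_force: 69.2
```

```bash
python3 -c "from h import *;st()"
```

```text
foot rel bore (art xyz, mm) [ 0.7689 -0.304  -2.0162] lean 19.982411961398668 F art 0.26267321635345053 -0.3954643753297289 -0.8820266969044571 M [-0.0715  0.0548  0.0273] t 8.15
```

Call:
jog_arm --pt "0 -0.0005 -0.0002 0 0 0 -1" --pt "0 0 0 0 0 0 -1"

```text
time_s: 8.35
ee_pos: [0.5258, 0.1182, 0.1824]
eef_rot: [2.793, -0.0, 1.714]
force: [-0.4, -0.3, -0.7]
grip_width: 0.0133
grip_force: 69.2
```

Call:
jog_arm --pt "0 -0.0005 -0.0002 0 0 0 -1" --pt "0 0 0 0 0 0 -1"

```text
time_s: 8.55
ee_pos: [0.5252, 0.1181, 0.1825]
eef_rot: [2.793, 0.0, 1.714]
force: [-0.1, -0.5, -0.7]
grip_width: 0.0129
grip_force: 69.3
```

```bash
python3 -c "from h import *;st()"
```

```text
foot rel bore (art xyz, mm) [-0.308  -0.2901 -1.7692] lean 19.992904455435472 F art -0.20074555231690996 -0.45742890135868325 -0.6740979200825171 M [-0.0505 -0.0115  0.0221] t 8.55
```

Call:
jog_arm --pt "0 0.0002 0.0011 0 0 0 -1" --pt "0 0 0 0 0 0 -1"

```text
time_s: 8.75
ee_pos: [0.526, 0.1181, 0.1814]
eef_rot: [2.792, 0.0, 1.714]
force: [2.3, -0.4, -1.5]
grip_width: 0.0131
grip_force: 69.1
```

Call:
jog_arm --pt "0 -0.0003 0.0009 0 0 0 -1" --pt "0 0 0 0 0 0 -1"

```text
time_s: 8.95
ee_pos: [0.5261, 0.1181, 0.1806]
eef_rot: [2.792, 0.0, 1.714]
force: [2.8, -1.3, -0.6]
grip_width: 0.013
grip_force: 69.3
```

```bash
python3 -c "from h import *;st()"
```

```text
foot rel bore (art xyz, mm) [ 0.6207 -0.4361 -3.6353] lean 20.028402363321668 F art 2.6286407567432133 -1.698693222149731 -0.6021241777075161 M [-0.3363 -0.8067 -0.1824] t 8.95
```

Call:
jog_arm --pt "-0.0001 0.0029 0 0.035 0 0 -1" --pt "-0.0001 0.0029 0 0.035 0 0 -1" --pt "0 0 0 0 0 0 -1"

```text
time_s: 9.25
ee_pos: [0.5318, 0.1187, 0.1824]
eef_rot: [2.863, 0.0, 1.714]
force: [2.6, -0.8, 0.6]
grip_width: 0.0131
grip_force: 69.5
```

```bash
python3 -c "from h import *;st()"
```

```text
foot rel bore (art xyz, mm) [ 0.4392 -0.6175 -3.7235] lean 15.9343032362097 F art 2.4451716469590083 -1.1832670066447926 0.6443838329777488 M [-0.3016 -0.6386 -0.0873] t 9.25
```

Call:
jog_arm --pt "-0.0001 0.003 0 0.035 0 0 -1" --pt "-0.0001 0.003 0 0.035 0 0 -1" --pt "0 0.003 0 0.035 0 0 -1" --pt "0 0 0 0 0 0 -1"

```text
time_s: 9.65
ee_pos: [0.5403, 0.1198, 0.1842]
eef_rot: [2.969, 0.0, 1.714]
force: [2.6, -0.4, 0.2]
grip_width: 0.0129
grip_force: 69.5
```

```bash
python3 -c "from h import *;st()"
```

```text
foot rel bore (art xyz, mm) [-0.0134 -0.7504 -3.9995] lean 9.914337724007497 F art 2.557205628963151 -0.7398227113354996 0.21072424622582603 M [-0.2322 -0.6138 -0.0235] t 9.65
```

Call:
jog_arm --pt "0 0.0031 0 0.035 0 0 -1" --pt "0 0.0031 0 0.035 0 0 -1" --pt "0 0.003 0 0.035 0 0 -1" --pt "0 0 0 0 0 0 -1"

```text
time_s: 10.05
ee_pos: [0.549, 0.1211, 0.1852]
eef_rot: [3.074, 0.0, 1.714]
force: [1.8, -0.1, -0.1]
grip_width: 0.0126
grip_force: 69.5
```

```bash
python3 -c "from h import *;st()"
```

```text
foot rel bore (art xyz, mm) [-0.3019 -0.6999 -4.086 ] lean 3.899327712417693 F art 1.7729118588427335 -0.3986528916872948 -0.10126120060094065 M [-0.2713 -0.4937 -0.0167] t 10.05
```

Call:
jog_arm --pt "0 0.0031 0 0.034 0 0 -1" --pt "0 0.0032 0 0.034 0 0 -1" --pt "0 0 0 0 0 0 -1"

```text
time_s: 10.35
ee_pos: [0.555, 0.1221, 0.1856]
eef_rot: [3.141, -0.0, 1.714]
force: [0.9, -1.0, -1.6]
grip_width: 0.0128
grip_force: 69.4
```

Call:
jog_arm --pt "0 0 0.001 0 0 0 -1" --pt "0 0 0 0 0 0 -1"

```text
time_s: 10.55
ee_pos: [0.5547, 0.122, 0.1848]
eef_rot: [3.14, 0.0, 1.714]
force: [0.6, -0.1, -1.5]
grip_width: 0.0126
grip_force: 69.3
```

```bash
python3 -c "from h import *;T=st();print(T[:3])"
```

```text
foot rel bore (art xyz, mm) [-0.3598 -0.6843 -4.6712] lean 0.08319222738071651 F art 0.5474332425740421 -0.18560540489270816 -1.4791584665875024 M [-0.242  -0.2818 -0.0266] t 10.55
[[-0.1428  0.9898  0.0014  0.5547]
 [ 0.9898  0.1428  0.0001  0.122 ]
 [-0.0001  0.0015 -1.      0.1848]]
```

Call:
jog_arm --pt "0 0 0.003 0 0 0 -1" --pt "0 0 0.003 0 0 0 -1" --pt "0 0 0 0 0 0 -1"

```text
time_s: 10.85
ee_pos: [0.5549, 0.1219, 0.1785]
eef_rot: [3.141, 0.0, 1.714]
force: [1.3, -0.8, -1.7]
grip_width: 0.0126
grip_force: 69.3
```

Call:
jog_arm --pt "0 0 0.003 0 0 0 -1" --pt "0 0 0.003 0 0 0 -1" --pt "0 0 0.003 0 0 0 -1" --pt "0 0 0 0 0 0 -1"

```text
time_s: 11.25
ee_pos: [0.555, 0.122, 0.1695]
eef_rot: [3.142, 0.0, 1.714]
force: [1.0, -1.3, -1.9]
grip_width: 0.0129
grip_force: 69.3
```

```bash
python3 -c "from h import *;T=st()"
```

```text
foot rel bore (art xyz, mm) [ -0.1575  -0.731  -20.0058] lean 0.005016054450145311 F art 0.8380595326103183 -1.4753303773223554 -1.917208517270987 M [-0.2504 -0.2591  0.0059] t 11.25
```

Call:
jog_arm --pt "0 0 0.004 0 0 0 -1" --pt "0 0 0.005 0 0 0 -1" --pt "0 0 0.005 0 0 0 -1" --pt "0 0 0.004 0 0 0 -1" --pt "0 0 0 0 0 0 -1"

```text
time_s: 11.75
ee_pos: [0.555, 0.1219, 0.1513]
eef_rot: [-3.141, 0.0, 1.714]
force: [1.0, -1.6, -1.9]
grip_width: 0.0132
grip_force: 69.2
```

Call:
jog_arm --pt "0 0 0.004 0 0 0 -1" --pt "0 0 0.005 0 0 0 -1" --pt "0 0 0.005 0 0 0 -1" --pt "0 0 0.004 0 0 0 -1" --pt "0 0 0 0 0 0 -1"

```text
time_s: 12.25
ee_pos: [0.555, 0.1219, 0.1333]
eef_rot: [-3.142, 0.0, 1.714]
force: [2.2, -2.4, -2.6]
grip_width: 0.0129
grip_force: 69.2
```

```bash
python3 -c "from h import *;T=st()"
```

```text
foot rel bore (art xyz, mm) [ -0.1639  -0.7535 -56.152 ] lean 0.00580226379293098 F art 1.8272663572233898 -2.691558394452138 -2.585323175975703 M [-0.3927 -0.3992  0.0032] t 12.25
```

Call:
jog_arm --pt "-0.0002 0.0001 0.004 0 0 0 -1" --pt "0 0 0.005 0 0 0 -1" --pt "0 0 0.005 0 0 0 -1" --pt "0 0 0.003 0 0 0 -1" --pt "0 0 0 0 0 0 -1"

```text
time_s: 12.75
ee_pos: [0.5551, 0.1218, 0.1165]
eef_rot: [-3.141, -0.0, 1.714]
force: [0.1, 0.1, -1.6]
grip_width: 0.0129
grip_force: 69.3
```

Call:
jog_arm --pt "0 0 0.001 0 0 0 -1" --pt "0 0 0.001 0 0 0 -1" --pt "0 0 0.001 0 0 0 -1" --pt "0 0 0 0 0 0 -1"

```text
time_s: 13.15
ee_pos: [0.5553, 0.1218, 0.114]
eef_rot: [3.141, -0.0, 1.714]
force: [-0.5, -0.1, -0.5]
grip_width: 0.0128
grip_force: 69.3
```

```bash
python3 -c "from h import *;T=st()"
```

```text
foot rel bore (art xyz, mm) [  0.1128  -0.8706 -75.525 ] lean 0.03219962347793234 F art -0.49379739707984427 0.012134273638588973 -0.5278863447884642 M [-0.0154 -0.0868 -0.0293] t 13.15
```

Call:
jog_arm --pt "0 0 0.0007 0 0 0 -1" --pt "0 0 0.0007 0 0 0 -1" --pt "0 0 0 0 0 0 -1"

```text
time_s: 13.45
ee_pos: [0.5553, 0.1218, 0.1126]
eef_rot: [3.141, 0.0, 1.714]
force: [-0.0, 0.0, -1.7]
grip_width: 0.0131
grip_force: 69.3
```

Call:
jog_arm --pt "0 0 0.0007 0 0 0 -1" --pt "0 0 0.0007 0 0 0 -1" --pt "0 0 0 0 0 0 -1"

```text
time_s: 13.75
ee_pos: [0.5553, 0.1218, 0.1111]
eef_rot: [3.141, 0.0, 1.714]
force: [1.0, -0.5, -0.6]
grip_width: 0.0129
grip_force: 69.3
```

Call:
jog_arm --pt "0 0 0.0005 0 0 0 -1" --pt "0 0 0.0005 0 0 0 -1" --pt "0 0 0 0 0 0 -1"

```text
time_s: 14.05
ee_pos: [0.5553, 0.1218, 0.1102]
eef_rot: [3.141, 0.0, 1.714]
force: [-0.0, 0.4, -1.4]
grip_width: 0.0127
grip_force: 69.3
```

Call:
jog_arm --pt "0 0 0.0005 0 0 0 -1" --pt "0 0 0 0 0 0 -1"

```text
time_s: 14.25
ee_pos: [0.5553, 0.1218, 0.1097]
eef_rot: [3.141, -0.0, 1.714]
force: [0.4, -1.0, -1.7]
grip_width: 0.0127
grip_force: 69.3
```

```bash
python3 -c "from h import *;T=st()"
```

```text
foot rel bore (art xyz, mm) [  0.1278  -0.9007 -79.8213] lean 0.032203038846729926 F art 0.20134612565268667 -1.0738612390687001 -1.7248660416626977 M [ 0.0099 -0.0665 -0.0068] t 14.25
```

Call:
jog_arm --pt "0 0 0.0005 0 0 0 -1" --pt "0 0 0 0 0 0 -1"

```text
time_s: 14.45
ee_pos: [0.5553, 0.1218, 0.1092]
eef_rot: [3.141, -0.0, 1.714]
force: [0.4, -0.5, -1.7]
grip_width: 0.0127
grip_force: 69.3
```

Call:
jog_arm --pt "0 0 0.0005 0 0 0 -1" --pt "0 0 0 0 0 0 -1"

```text
time_s: 14.65
ee_pos: [0.5553, 0.1218, 0.1087]
eef_rot: [3.141, 0.0, 1.714]
force: [0.5, 0.2, -0.7]
grip_width: 0.013
grip_force: 69.3
```

Call:
jog_arm --pt "0 0 0.0005 0 0 0 -1" --pt "0 0 0 0 0 0 -1"

```text
time_s: 14.85
ee_pos: [0.5553, 0.1218, 0.1082]
eef_rot: [3.141, 0.0, 1.714]
force: [-0.5, 0.1, -1.0]
grip_width: 0.013
grip_force: 69.3
```

Call:
jog_arm --pt "0 0 0.0005 0 0 0 -1" --pt "0 0 0 0 0 0 -1"

```text
time_s: 15.05
ee_pos: [0.5554, 0.1218, 0.108]
eef_rot: [3.141, 0.0, 1.714]
force: [-1.2, -0.3, 1.6]
grip_width: 0.013
grip_force: 69.6
```

Call:
jog_arm --pt "0 0 0.0005 0 0 0 -1" --pt "0 0 0 0 0 0 -1"

```text
time_s: 15.25
ee_pos: [0.5554, 0.1219, 0.1079]
eef_rot: [3.14, 0.0, 1.714]
force: [-3.3, -0.7, 7.1]
grip_width: 0.0127
grip_force: 70.3
```

```bash
python3 - <<'E'
from h import *
T=st();side=ctrl.camera("side");w=ctrl.camera("wrist")
S=mod("side")
for s in(.078,.084,.12):print(s,proj(S,np.array([.5553,.1218,.102+s-.078])))
a=crop(0,285,140,60,45,7,side);b=crop(0,230,190,100,90,6,w)[:,:]
a=np.pad(a,((0,540-a.shape[0]),(0,0),(0,0)));c=np.hstack([a,b[:,:370]]);print(c.shape);cv2.imwrite("pics/c1.png",c)
E
```

```text
foot rel bore (art xyz, mm) [  0.2856  -0.8762 -81.5905] lean 0.06368844954714563 F art -3.3460712818098965 -0.2058927700371858 7.13517995376188 M [-0.1732  0.6044  0.0276] t 15.25
0.078 [[309.3659 165.1014]]
0.084 [[309.4246 163.6852]]
0.12 [[309.7853 154.9849]]
(540, 790, 3)
```

View pics/c1.png

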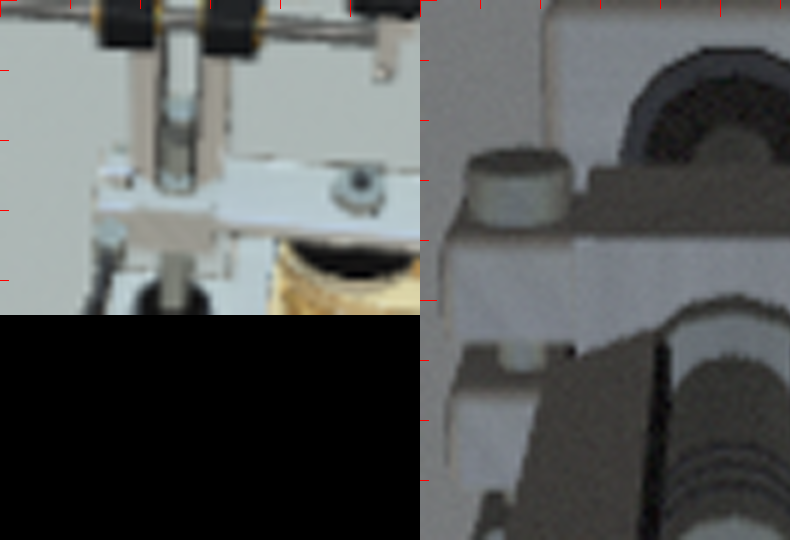

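Call:
jog_arm --pt "0 0 0 0 0 0 -1" --pt "0 0 0 0 0 0 -0.2" --pt "0 0 0 0 0 0 -0.2" --pt "0 0 0 0 0 0 -0.2" --pt "0 0 0 0 0 0 -0.2"

```text
time_s: 15.85
ee_pos: [0.5552, 0.1218, 0.107]
eef_rot: [3.142, 0.0, 1.714]
force: [-0.4, -0.5, -0.8]
grip_width: 0.0371
grip_force: 0.0
```

Call:
jog_arm --pt "0 0 -0.005 0 0 0 -0.2" --pt "0 0 -0.015 0 0 0 -0.2" --pt "0 0 -0.03 0 0 0 -0.2" --pt "0 0 -0.03 0 0 0 -0.2" --pt "0 0 0 0 0 0 -0.2"

```text
time_s: 16.35
ee_pos: [0.5567, 0.1221, 0.1916]
eef_rot: [3.135, -0.0, 1.714]
force: [0.1, 0.3, 0.0]
grip_width: 0.0378
grip_force: 0.0
```

```bash
python3 - <<'E'
from h import *
T=st();M=mod("wrist");w=np.mean([ctrl.camera("wrist") for _ in range(3)],0).astype(np.uint8);cv2.imwrite("raw8.png",w[:,:,::-1])
h=np.array([np.cos(AZ),np.sin(AZ),0]);l=np.array([-h[1],h[0],0]);C=np.array([.5553,.1218,0])
P=C-.024*h-.0265*l
print("pivot",P,"pin top",proj(M,C+[0,0,.144]),"pivot px",proj(M,P+[0,0,.097]))
for q in(-.3,-.14,0,.25):
    d=np.sin(q)*h-np.cos(q)*l;print(q,P+.056*d,proj(M,P+.056*d+[0,0,.112]))
# darkest blob
g=cv2.cvtColor(w,cv2.COLOR_RGB2GRAY)
E
```

```text
foot rel bore (art xyz, mm) [ 2.1156 -0.8677  2.0951] lean 0.40514188890485736 F art 0.1283864270833409 0.2864957242347264 0.04076598148250944 M [-0.0287 -0.1256 -0.0126] t 16.35
pivot [0.5353 0.0921 0.    ] pin top [[278.2374 232.1012]] pivot px [[253.0671 241.0478]]
-0.3 [0.5266 0.0368 0.    ] [[235.9293 299.2921]]
-0.14 [0.5355 0.0361 0.    ] [[245.1789 301.0601]]
0 [0.5433 0.0367 0.    ] [[253.3897 301.5392]]
0.25 [0.5568 0.0404 0.    ] [[267.8869 299.9034]]
```

```bash
python3 - <<'E'
from h import *
T=pose();h=np.array([np.cos(AZ),np.sin(AZ),0]);C=np.array([.5553,.1218,0]);R=T[:3,:3]
l=np.array([-h[1],h[0],0])
W=[(-70,-78)]
for q in np.linspace(-.35,1.55,11):
    r=52;o=2.5+12.5*np.cos(q)+8*max(np.sin(q),0)
    W.append((-24+r*np.sin(q)-o*np.cos(q),-26.5-r*np.cos(q)-o*np.sin(q)))
print(np.round(W,1))
p=T[:3,3]
for i,w in enumerate(W):
    n=C+h*w[0]*1e-3+l*w[1]*1e-3+[0,0,p[2]];d=n-p;print(i,np.round([d@l,d@h],4).tolist());p=n
E
```

```text
[[-70.  -78. ]
 [-55.2 -70.5]
 [-46.9 -75.5]
 [-37.7 -78.9]
 [-28.7 -80.8]
 [-19.  -81. ]
 [ -8.9 -79.2]
 [  1.  -75.2]
 [ 10.2 -68.8]
 [ 18.1 -60.4]
 [ 24.1 -50. ]
 [ 27.8 -38.3]]
0 [-0.078, -0.0697]
1 [0.0075, 0.0148]
2 [-0.005, 0.0083]
3 [-0.0035, 0.0093]
4 [-0.0019, 0.009]
5 [-0.0002, 0.0097]
6 [0.0018, 0.0101]
7 [0.004, 0.0099]
8 [0.0063, 0.0092]
9 [0.0085, 0.0079]
10 [0.0103, 0.006]
11 [0.0117, 0.0036]
```

Call:
jog_arm --pt "-0.026 -0.0232 0 0 0 0 -1" --pt "-0.026 -0.0232 0 0 0 0 -1" --pt "-0.026 -0.0232 0 0 0 0 -1" --pt "0 0 0 0 0 0 -1" --pt "0 0 0 0 0 0 -1"

```text
time_s: 17.0
ee_pos: [0.4973, 0.0345, 0.1866]
eef_rot: [-3.141, -0.0, 1.713]
force: [-0.1, 0.4, 0.7]
grip_width: 0.0018
grip_force: 0.0
```

Call:
jog_arm --pt "0 0 0.03 0 0 0 -1" --pt "0 0 0.03 0 0 0 -1" --pt "0 0 0.034 0 0 0 -1" --pt "0 0 0 0 0 0 -1" --pt "0 0 0 0 0 0 -1"

```text
time_s: 17.5
ee_pos: [0.4979, 0.0353, 0.0935]
eef_rot: [-3.141, -0.0, 1.715]
force: [-0.5, 0.1, 0.5]
grip_width: 0.0002
grip_force: 0.0
```

```bash
cat >> h.py <<'E'
def lev():
    o=ctrl.get_obs();T=pose(o);C=np.array([.5553,.1218,0]);h=np.array([np.cos(AZ),np.sin(AZ),0]);l=np.array([-h[1],h[0],0]);d=T[:3,3]-C
    print("art x y z",d@h*1e3,d@l*1e3,d[2]*1e3,"F",o["force"]@h,o["force"]@l,o["force"][2],"w",o["grip_width"])
E
python3 -c "from h import *;lev()"
```

```text
art x y z -69.1747459192547 -77.45144274372616 93.46603311579408 F -0.5114020075416515 0.14590155470135818 0.5391551152838379 w 0.00024646402691825127
```

Call:
jog_arm --pt "0.0005 0.01 -0.004 0 0 0 -1" --pt "0.0005 0.012 0 0 0 0 -1" --pt "-0.0025 0.0093 0 0 0 0 -1" --pt "-0.0019 0.009 0 0 0 0 -1" --pt "-0.0002 0.0097 0 0 0 0 -1"

```text
time_s: 18.0
ee_pos: [0.5482, 0.0382, 0.0977]
eef_rot: [3.141, -0.0, 1.714]
force: [-2.4, 0.3, -0.3]
grip_width: 0.0003
grip_force: 1.1
```

```bash
python3 -c "from h import *;lev()"
```

```text
art x y z -18.991223517605587 -81.69779101013229 97.7194242807457 F -2.33283681956994 0.6675465987127711 -0.2679449728737887 w 0.0002552408263484314
```

Call:
jog_arm --pt "0.0018 0.0101 0 0 0 0 -1" --pt "0.004 0.0099 0 0 0 0 -1" --pt "0.0063 0.0092 0 0 0 0 -1" --pt "0.0085 0.0079 0 0 0 0 -1"

```text
time_s: 18.4
ee_pos: [0.5821, 0.0645, 0.0972]
eef_rot: [3.141, 0.0, 1.714]
force: [-1.7, -1.3, -0.1]
grip_width: 0.0008
grip_force: 1.0
```

```bash
python3 -c "from h import *;lev()"
```

```text
art x y z 18.329859847540682 -60.53394399555284 97.16542388495442 F -1.8462773133777128 -1.0570320076877469 -0.08645993566173017 w 0.0007539975539818184
```

Pushing with about 2 N, as expected. Continuing to the stop.

Call:
jog_arm --pt "0.0103 0.006 0 0 0 0 -1" --pt "0.0107 0.0036 0 0 0 0 -1" --pt "0 0 0 0 0 0 -1"

```text
time_s: 18.7
ee_pos: [0.5882, 0.0874, 0.0973]
eef_rot: [3.14, 0.001, 1.715]
force: [-0.4, 0.5, 0.6]
grip_width: 0.0004
grip_force: 0.0
```

```bash
python3 -c "from h import *;lev()"
```

```text
art x y z 27.68075352322827 -38.74044087925958 97.33084495165686 F -0.2804966882674766 0.5740927759120619 0.5847293304409169 w 0.00044535370425950277
```

Call:
jog_arm --pt "0.001 0 0 0 0 0 -1" --pt "0.001 0 0 0 0 0 -1" --pt "0 0 0 0 0 0 -1"

```text
time_s: 19.0
ee_pos: [0.5879, 0.0878, 0.0975]
eef_rot: [3.14, 0.001, 1.714]
force: [2.8, -3.8, -2.0]
grip_width: 0.0004
grip_force: 1.8
```

Call:
jog_arm --pt "0.001 0 0 0 0 0 -1" --pt "0.001 0 0 0 0 0 -1" --pt "0 0 0 0 0 0 -1"

```text
time_s: 19.3
ee_pos: [0.5878, 0.0882, 0.0975]
eef_rot: [3.14, 0.003, 1.713]
force: [4.9, -14.3, -1.7]
grip_width: 0.0
grip_force: 7.3
```

```bash
python3 -c "from h import *;lev()"
```

```text
art x y z 27.411341118132757 -37.91564539055828 97.47382677125053 F 2.8054855431515118 -14.85777020253527 -1.6554722864527658 w 2.7401153638350066e-05
```

Call:
jog_arm --pt "-0.01 0 0 0 0 0 -1" --pt "-0.03 0 0 0 0 0 -1" --pt "-0.02 0 -0.04 0 0 0 -1" --pt "0 0 -0.05 0 0 0 -1" --pt "-0.04 0 -0.04 0 0 0 -1"

```text
time_s: 19.8
ee_pos: [0.6009, -0.0027, 0.226]
eef_rot: [3.138, -0.001, 1.717]
force: [0.4, 0.4, -0.5]
grip_width: 0.0005
grip_force: 0.0
```

Call:
jog_arm --pt "-0.05 -0.03 0 0 0 0 -1" --pt "-0.05 -0.03 0 0 0 0 -1" --pt "-0.05 -0.03 0 0 0 0 -1" --pt "0 0 0 0 0 0 -1" --pt "0 0 0 0 0 0 -1"

```text
time_s: 20.3
ee_pos: [0.5425, -0.1433, 0.2228]
eef_rot: [3.14, -0.0, 1.712]
force: [-1.0, -0.9, 0.1]
grip_width: 0.0006
grip_force: 0.0
```

```bash
python3 - <<'E'
from h import *
T=mod("top");h=np.array([np.cos(AZ),np.sin(AZ),0]);l=np.array([-h[1],h[0],0]);C=np.array([.554,.121,0])
P=C-.024*h-.0265*l
for q in(1.3,1.57):
    d=np.sin(q)*h-np.cos(q)*l;print(q,[proj(T,P+r*d+[0,0,z])[0] for r,z in((.02,.094),(.044,.112),(.068,.112))])
print("pin top",proj(T,C+[0,0,.144]))
g=np.mean([ctrl.camera("top") for _ in range(4)],0).mean(2)
for v in range(172,216,2):print(v,g[v,204:244].astype(int))
print("collar?",ctrl.get_obs()["ee_pos"])
E
```

```text
1.3 [array([233.4025, 203.6582]), array([233.8761, 190.1986]), array([235.4874, 178.6604])]
1.57 [array([230.7626, 203.7227]), array([227.9866, 190.3471]), array([226.4323, 178.8944])]
pin top [[213.4636 198.6974]]
172 [ 98 141 160 157 144 131 125 124 125 126 130 139 152 162 165 163 145 108
  69  52  51  59  80 104 119 135 154 157 155 161 164 164 163 164 164 160
 156 152 151 152]
174 [ 92 136 161 165 160 154 149 148 151 155 159 162 164 166 166 164 152 122
  82  55  51  63  89 116 129 141 153 153 149 155 162 164 163 164 164 161
 154 147 149 151]
176 [ 84 126 158 166 164 162 162 163 164 164 164 164 165 166 166 165 157 133
  91  60  58  75  98 118 133 149 159 159 153 153 161 163 163 164 163 163
 156 150 150 152]
178 [ 73 113 151 165 164 162 162 163 164 164 164 164 165 165 166 166 161 142
 102  74  77  91 106 122 140 157 163 158 148 148 159 164 163 163 164 162
 158 153 152 153]
180 [ 92 108 144 162 164 162 162 163 164 164 164 164 165 166 165 165 163 148
 122 102  96  87  89 110 139 157 158 147 141 150 161 164 163 163 163 163
 160 154 149 151]
182 [141 139 149 162 165 162 162 162 163 164 
[... 2144 characters left out ...]
152 152 152 153 158 162 163 161 156 149 141 132 118 121 142 154 159 160
 160 157 149 132 107  81  69  73  79  89 109 134 148 152 152 152 152 152
 153 152 152 152]
210 [151 148 143 142 149 157 157 157 157 156 153 141 120 110 127 141 149 150
 149 147 140 124 103  88  93 108 117 121 128 139 148 151 152 152 152 152
 152 152 152 152]
212 [148 141 137 136 136 134 137 146 152 153 151 143 124  98  94 122 149 158
 159 158 154 137 115 110 124 133 136 137 137 137 138 142 149 151 152 152
 152 152 152 152]
214 [150 145 138 133 128 123 131 151 160 162 163 161 150 130 118 128 151 161
 164 163 160 150 135 129 133 135 137 137 133 126 124 133 146 151 152 152
 152 152 152 152]
collar? [ 0.5432 -0.1415  0.2225]
```

```bash
python3 -c "
from station import ctrl
print(ctrl.hand_in())"
```

```text
the job is handed in; nothing more can be done
None
```

I fitted the incisal pin in the articulator's bore with its collar seated, folded the clamp lever back to its stop, moved the arm clear and handed the job in at about 20 s; no verdict came back.

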